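Snap the lid of a sharps container shut all round

ROBOT

A 6-joint arm with a two-finger parallel gripper is mounted at the origin on the work surface; the furniture and walls round the work are solid. World frame = base frame: x ahead of the robot, y to its left, z up, the work surface at z = 0. Lengths are in m, angles in degrees, forces in N, time in s.
With the tool pointing down it reaches from about 0.325 to 0.85 m from the base axis. Payload 15.5 kg.
Tool frame: the origin (TCP) lies at the very end of the fingers, on their centre line; the grasp point (between the pads) lies arm.grip_depth behind it (arm.grip_depth is the distance from the TCP to the grasp point, in m); z points along the fingers, y is the line along which they close (so a half turn about z gives the same grasp; the last joint's range is limited). The gripper opens to 91 mm and grips with 3 to 60 N. Pads are 32 mm wide; open, the fingers measure 118 mm over their backs; the gripper's body (76 mm by 178 mm) begins 60 mm behind the grasp point.
Start: joints at [62.882, 28.281, 77.091, -0, 74.628, -5.472], TCP at [0.231, 0.581, 0.214] pointing down, gripper open.
Joint ranges: [-166.48, 166.48], [-47.26, 123.95], [12.59, 153.08], [-70.14, 250.14], [6.76, 159.57], [-176.63, 176.63]. Speed limits (degrees/s): [108.29, 108.29, 147.25, 172.46, 172.46, 172.46].

INTERFACE

Orientations are given as a 3x3 rotation matrix whose columns are the frame's x, y, z axes.
In Python, from rig import arm gives the robot as it stands. Calls block until the motion is done:
- arm.move_to(position, orientation): joint-space move of the TCP to a pose.
- arm.move_l(position, orientation=None, feed=0.15): straight line of the TCP; orientation=None keeps the orientation; feed is the mean speed in m/s.
- arm.move_joints(angles): joint-space move.
- arm.grip(opening): finger opening in m; the grip force is fixed at half the most; returns when the fingers have stopped.
- arm.sleep(seconds).
- arm.solve_ik(position, orientation): joint angles nearest the present ones, or None.
- arm.snapshot(name): name is "scene" or "top"; returns the picture (480x640x3 uint8, red, green, blue); there is no depth.
- arm.get_calibration(name): a dict with "intrinsics" (3x3 intrinsics, pixels), "k1" (the pictures are not rectified: a ray, as slopes to the right and down, at radius r is drawn at 1 + k1 r^2 times it, then the intrinsics apply), "cam_to_world" (4x4, takes a point from camera to world coordinates). Camera axes: x right, y down, z forward; pixel columns grow to the right and rows downward; lengths in m; the calibration is good to about 2 mm. A picture is of the moment at which its call begins. get_calibration takes no time and is no camera call.
A pose or a line that the arm cannot do raises arm.Unreachable and nothing moves.
- arm.sign_off(): hands the job in; it is judged then, once.
Readings, each from a call of its own:
- arm.current_t(): time.
- arm.current_joint_positions(): joint angles.
- arm.current_dq(): joint speeds.
- arm.current_tau(): joint torques, N m.
- arm.current_ee_pos(): TCP position.
- arm.current_tool_rot(): TCP orientation.
- arm.current_force(): force on the tool from outside, world axes, zero at the start.
- arm.current_torque(): the same for the moment, N m.
- arm.current_width(): finger opening in m.
- arm.current_grasp_force(): force on a finger pad.
Only numpy, scipy, OpenCV 4.12 (cv2) and the standard library are available. Lean on these libraries where they do the work, as an engineer would, in place of code of your own. Each camera call takes 0.05 s, during which the arm holds its last target. There are 200 camera calls.

TASK

Get the new yellow sharps container ready for use: its red lid is seated at the corners, but the four rim sections between them still stand up. Press each section down with the fingertips, going round the rim and pressing no harder than a firm thumb would, until all four click and lie flush; leave the white hatch over the drop opening folded open. Pick nothing up: the container stays upright where it stands, and the vial, syringe and marker beside it stay where they are.

Things in the scene. Friction and masses are not known exactly. Their poses are not given: they have to be found in the camera images.
- sharps_box: Yellow plastic sharps container with red lid, loose, about 0.4 kg; 130 (x) x 190 (y) x 96 mm high. Origin at the centre of its underside, z up, blank white label on its -x wall. The lid's middle panel (62 x 122 mm) and four corners are seated, top at z = 96 mm; between the corners four rim sections stand up. Walls 60 mm (x) and 90 mm (y) from the centre: a press down on a pad does not tip it.
- rim_front_pad (a point): Centre of the ridged thumb pad on the top of the front rim section: long section toward -x of the container's frame (nearest the robot at yaw 0); 120 mm along the edge, 34 mm from crease to outer edge, 5 mm thick. The pad is 23 mm out from the crease; it moves with the section: 96 mm above the table when snapped shut, 99 to 102 mm while it stands up.
- rim_front (a joint): Angle of the front rim section about its crease (rad): 0.15 to 0.25 = standing up, its springy catch resting on the wall's bead (outer edge 5 to 8 mm high); 0 = snapped shut. It drops freely to 0.15 to 0.18, then resists with some 8 to 15 N at the pad (more nearer the crease) until the catch clears the bead near 0.1 and it snaps down; let go too early it stays up. Shut, it is a firm stop and stays.
- rim_back_pad (a point): Centre of the ridged thumb pad on the top of the back rim section: long section toward +x (far side); 120 mm along the edge, 34 mm from crease to outer edge, 5 mm thick. The pad is 23 mm out from the crease; it moves with the section: 96 mm above the table when snapped shut, 99 to 102 mm while it stands up.
- rim_back (a joint): Angle of the back rim section about its crease (rad): 0.15 to 0.25 = standing up, its springy catch resting on the wall's bead (outer edge 5 to 8 mm high); 0 = snapped shut. It drops freely to 0.15 to 0.18, then resists with some 8 to 15 N at the pad (more nearer the crease) until the catch clears the bead near 0.1 and it snaps down; let go too early it stays up. Shut, it is a firm stop and stays.
- rim_left_pad (a point): Centre of the ridged thumb pad on the top of the left rim section: short section toward +y; 60 mm along the edge, 34 mm from crease to outer edge, 5 mm thick. The pad is 23 mm out from the crease; it moves with the section: 96 mm above the table when snapped shut, 99 to 102 mm while it stands up.
- rim_left (a joint): Angle of the left rim section about its crease (rad): 0.15 to 0.25 = standing up, its springy catch resting on the wall's bead (outer edge 5 to 8 mm high); 0 = snapped shut. It drops freely to 0.15 to 0.18, then resists with some 8 to 15 N at the pad (more nearer the crease) until the catch clears the bead near 0.1 and it snaps down; let go too early it stays up. Shut, it is a firm stop and stays.
- rim_right_pad (a point): Centre of the ridged thumb pad on the top of the right rim section: short section toward -y; 60 mm along the edge, 34 mm from crease to outer edge, 5 mm thick. The pad is 23 mm out from the crease; it moves with the section: 96 mm above the table when snapped shut, 99 to 102 mm while it stands up.
- rim_right (a joint): Angle of the right rim section about its crease (rad): 0.15 to 0.25 = standing up, its springy catch resting on the wall's bead (outer edge 5 to 8 mm high); 0 = snapped shut. It drops freely to 0.15 to 0.18, then resists with some 8 to 15 N at the pad (more nearer the crease) until the catch clears the bead near 0.1 and it snaps down; let go too early it stays up. Shut, it is a firm stop and stays.
- hatch (a joint): White hatch (48 x 55 mm, 3 mm thick) of the 46 x 48 mm drop opening in the +y half of the lid's panel, hinged at the panel's middle on a stiff hinge (rad): 0 = shut over the opening, 2.75 = folded fully back over the -y half of the panel. It starts open at 2.4 to 2.7, rising at most 40 mm above the lid and staying inside the panel.
- vial: Bystander: amber glass vial with a blue cap, 26 mm across, 53 mm high, standing loose near the container. Origin at the centre of its underside.
- syringe: Bystander: empty syringe with an orange needle cap, 120 mm long, 18 mm thick, lying loose. Origin under its middle, y along it.
- marker: Bystander: white marker with a red cap, 135 mm long, 17 mm thick, lying loose. Origin under its middle, y along it.

How it is judged (in metres and radians):
At the end, for the whole second after the job is handed in: All four rim sections are snapped shut (each joint under 0.04 rad), the hatch is still open (over 1.9 rad), the container stands upright (within 0.05 rad), at rest and within 30 mm of where it was, and the vial, syringe and marker are within 30 mm of where they were, the vial standing (value of joint each of rim_front, rim_back, rim_left, rim_right below 0.04 rad and value of joint hatch above 1.9 rad and distance of each of sharps_box, vial, syringe, marker from where it was at the start of the episode below 0.03 m and angle between sharps_box's own z axis and vertical below 0.05 rad and linear speed of sharps_box below 0.01 m/s and angle between vial's own z axis and vertical below 0.4 rad); the robot touches nothing.
It fails at once if the container was lifted, tipped or pushed away (height (world z) of sharps_box above 0.015 m or angle between sharps_box's own z axis and vertical above 0.15 rad or distance of sharps_box from where it was at the start of the episode above 0.03 m).
It fails at once if the hatch of the drop opening was folded shut (value of joint hatch below 1.5 rad).
It fails at once if the vial, syringe or marker was picked up, pushed away or knocked over (distance of any of vial, syringe, marker from where it was at the start of the episode above 0.03 m or angle between vial's own z axis and vertical above 0.4 rad).
It fails at once if the lid was pressed with more than 60 N, harder than a thumb (contact force between the fingers and sharps_box above 60 N).
It fails at once if the container was pressed with the arm or the gripper's body in place of the fingers (contact force between the arm and sharps_box above 5 N).
It also fails if it takes over 58 s, if anything falls off the work surface, if the arm or the gripper's body presses on something with over 40 N, if the wrist force passes 120 N, or if a joint passes its speed limit or range.

## Working session

There is one attempt and no reset: what is moved stays moved. The work goes in short steps, each a Python script; the robot and the scene stay as the last script left them, time stands still between calls to the robot, and variables do not carry over. Pictures are saved under pics/ and viewed, at most 10 in all, crops included, and the job is handed in when it is done.

```bash
mkdir -p pics; python3 - <<'E'
from rig import arm
import cv2
for n in("top","scene"):
    cv2.imwrite(f"pics/{n}0.png",arm.snapshot(n)[:,:,::-1])
    c=arm.get_calibration(n);print(n,c)
print(arm.current_t(),arm.grip_depth,arm.current_tool_rot(),arm.current_force())
E
```

```text
top {'intrinsics': array([[505.97830491,   0.        , 320.68978106],
       [  0.        , 505.97830491, 229.52327305],
       [  0.        ,   0.        ,   1.        ]]), 'k1': -0.13240716961079935, 'cam_to_world': array([[ 0.01536903, -0.98473724,  0.17336771,  0.37156814],
       [-0.99960908, -0.01918213, -0.02034024, -0.13373702],
       [ 0.02335535, -0.17298733, -0.9846471 ,  0.91894926],
       [ 0.        ,  0.        ,  0.        ,  1.        ]])}
scene {'intrinsics': array([[619.38460994,   0.        , 316.47884497],
       [  0.        , 619.38460994, 251.89469262],
       [  0.        ,   0.        ,   1.        ]]), 'k1': -0.060674010299468326, 'cam_to_world': array([[ 0.76727395, -0.28147433,  0.57624899,  0.01209022],
       [-0.64120096, -0.31941834,  0.69773437, -0.75397019],
       [-0.01232982, -0.90484481, -0.42556298,  0.43793262],
       [ 0.        ,  0.        ,  0.        ,  1.        ]])}
0.1 0.0188 [[-9.29478538e-01  3.68875813e-01 -5.31549215e-04]
 [ 3.68876171e-01  9.29478035e-01 -9.75720688e-04]
 [ 1.34143558e-04 -1.10298728e-03 -9.99999383e-01]] [-0.41316985 -0.08356976 -0.08332803]
```

View pics/top0.png

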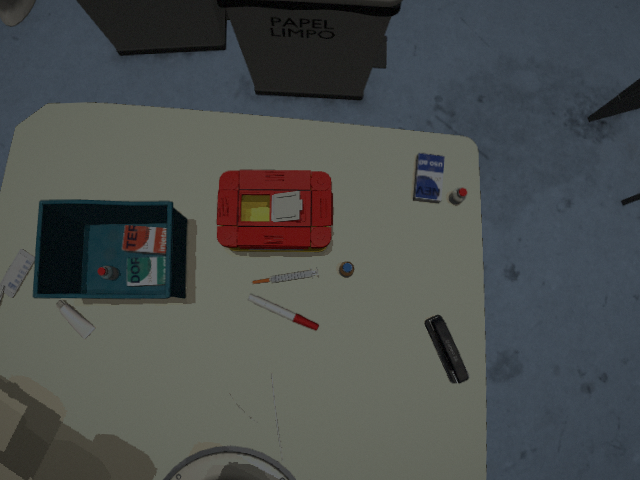

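View pics/scene0.png

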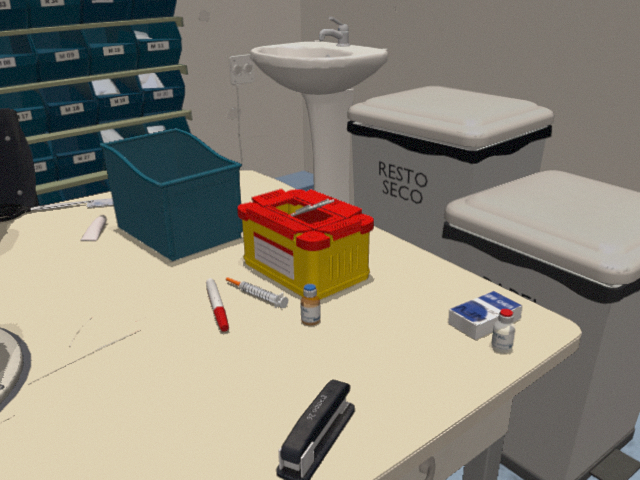

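The top view shows the red lid at about (218–332, 170–248), with the hatch open toward -y. The bin lies to its left, with its right edge at about x=187. The vial is at (347,269), the syringe at (285,276) and the marker at (284,311). Next I'll locate the lid precisely and measure how high the bin's rim is.

```bash
cat > h.py <<'E'
import cv2,numpy as np
from rig import arm
def pix(n,uv,z):
    c=arm.get_calibration(n);T=c["cam_to_world"]
    p=cv2.undistortPoints(np.float64(uv).reshape(-1,1,2),c["intrinsics"],np.array([c["k1"],0,0,0,0.])).reshape(-1,2)
    d=np.c_[p,np.ones(len(p))]@T[:3,:3].T;o=T[:3,3]
    return o+d*((z-o[2])/d[:,2])[:,None]
def proj(n,P):
    c=arm.get_calibration(n);T=np.linalg.inv(c["cam_to_world"])
    return cv2.projectPoints(np.float64(P).reshape(-1,1,3),cv2.Rodrigues(T[:3,:3])[0],T[:3,3],c["intrinsics"],np.array([c["k1"],0,0,0,0.]))[0].reshape(-1,2)
E
python3 - <<'E'
from h import *
im=cv2.imread("pics/top0.png");h=cv2.cvtColor(im,cv2.COLOR_BGR2HSV)
m=((h[...,0]<8)|(h[...,0]>172))&(h[...,1]>150)&(h[...,2]>60)
m=m.astype(np.uint8);m[:160]=0;m[255:]=0;m[:,:205]=0;m[:,345:]=0
pts=cv2.findNonZero(m).reshape(-1,2)
w=pix("top",pts,0.097)[:,:2]
r=cv2.minAreaRect((w*1000).astype(np.float32));print(r)
(cx,cy),(a,b),t=r
ang=np.deg2rad(t if a<b else t-90); ang=(ang+np.pi/2)%np.pi-np.pi/2
c=np.array([cx,cy])/1000;R=np.array([[np.cos(ang),-np.sin(ang)],[np.sin(ang),np.cos(ang)]])
print("c",c,"yaw",np.degrees(ang))
L=lambda x,y,z:np.r_[c+R@[x,y],z]
for k in("top","scene"):
    I=cv2.imread(f"pics/{k}0.png")
    P=[L(x,y,.096) for x,y in((-.065,-.095),(.065,-.095),(.065,.095),(-.065,.095))]
    Q=[L(x,y,.099) for x,y in((-.054,0),(.054,0),(0,.084),(0,-.084))]
    x0,y0=(200,150) if k=="top" else (225,175)
    I=cv2.resize(I[y0:y0+115,x0:x0+155],None,fx=5,fy=5,interpolation=cv2.INTER_CUBIC)
    f=lambda p:((p-[x0,y0]+.5)*5).astype(np.int32)
    cv2.polylines(I,[f(proj(k,P))],True,(0,255,0),1)
    for q in f(proj(k,Q)):cv2.circle(I,tuple(map(int,q)),4,(255,255,0),1)
    cv2.imwrite(f"pics/c_{k}.png",I)
# bin near (robot/right) top corners in scene (174,184)?(240,164); top (169,202)...(187,296)
for z in(.1,.12,.14,.16,.18,.2):print(z,pix("scene",[(241,165),(171,186)],z)[:,:2].round(3).tolist(),pix("top",[(171,202),(169,297)],z)[:,:2].round(3).tolist())
E
```

```text
((550.2904663085938, -72.47122192382812), (132.7036590576172, 189.73219299316406), 0.6660112142562866)
c [ 0.55029047 -0.07247122] yaw 0.6660112142562845
0.1 [[0.606, 0.181], [0.453, 0.161]] [[0.558, 0.1], [0.4, 0.093]]
0.12 [[0.571, 0.125], [0.427, 0.107]] [[0.553, 0.094], [0.399, 0.088]]
0.14 [[0.536, 0.07], [0.401, 0.053]] [[0.548, 0.088], [0.399, 0.082]]
0.16 [[0.501, 0.015], [0.375, -0.001]] [[0.544, 0.083], [0.398, 0.076]]
0.18 [[0.466, -0.041], [0.349, -0.055]] [[0.539, 0.077], [0.397, 0.071]]
0.2 [[0.431, -0.096], [0.323, -0.109]] [[0.535, 0.071], [0.397, 0.065]]
```

View pics/c_top.png

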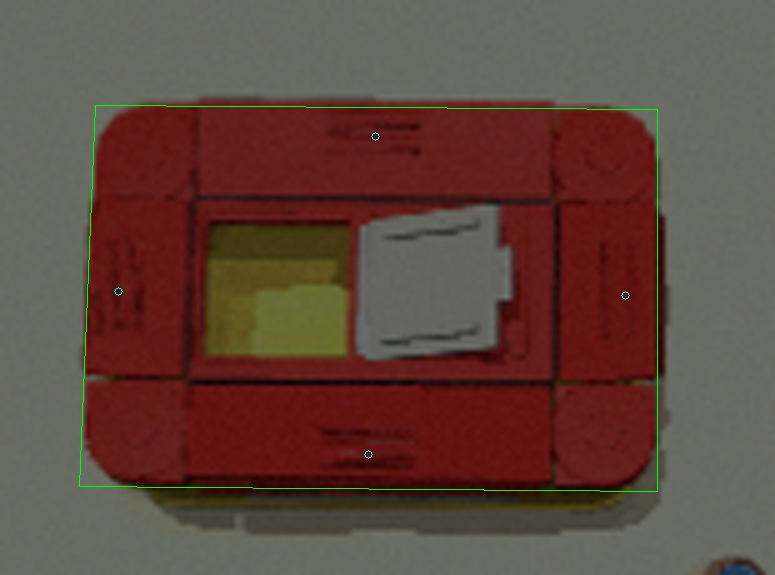

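View pics/c_scene.png

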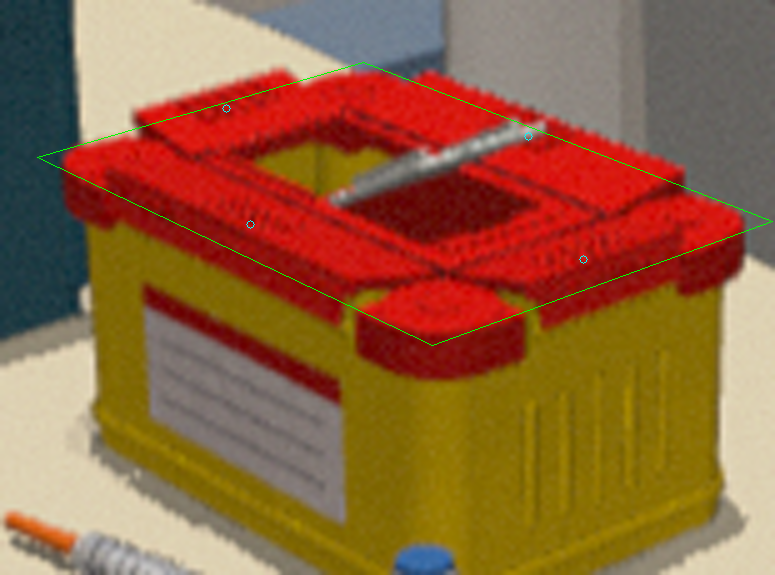

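The pad markers sit within about 2 mm of the real pads, and shifting the centre +2 mm in x removes the visible error. The bin rim is about 0.14 m high, so the gripper body at 0.175 m or more clears it. I'll press the front section first.

```bash
cat >> h.py <<'E'
C=np.array([.552,-.0722]);YAW=np.deg2rad(.67)
c_,s_=np.cos(YAW),np.sin(YAW);R2=np.array([[c_,-s_],[s_,c_]])
RT=np.array([[-c_,-s_,0],[-s_,c_,0],[0,0,-1.]])
OFF=dict(front=(-.055,0),back=(.055,0),left=(0,.085),right=(0,-.085))
def press(n,zmin=.0955,fmax=30):
    xy=C+R2@np.array(OFF[n])
    arm.move_to(np.r_[xy,.165],RT); arm.move_l(np.r_[xy,.107],feed=.1)
    f0=arm.current_force()[2]; z=.1065;log=[]
    while z>=zmin:
        arm.move_l(np.r_[xy,z],feed=.01)
        f=arm.current_force()[2]-f0; log.append((round(z*1e3,1),round(arm.current_ee_pos()[2]*1e3,1),round(f,1)))
        if f>fmax or (z<.0975 and f>8): break
        z-=.0005
    arm.move_l(np.r_[xy,.165],feed=.15)
    print(n,log,arm.current_t())
E
python3 - <<'E'
from h import *
p=arm.current_ee_pos();arm.move_l(np.r_[p[:2],.29],feed=.2)
arm.grip(0); arm.move_to(np.r_[C+R2@np.array(OFF["front"]),.25],RT)
print(arm.current_t(),arm.current_width())
press("front")
E
```

```text
4.5083 0.000628330004516988
front [(106.5, np.float64(107.0), np.float64(0.1)), (106.0, np.float64(106.0), np.float64(-0.2)), (105.5, np.float64(105.4), np.float64(-0.0)), (105.0, np.float64(105.0), np.float64(0.5)), (104.5, np.float64(104.5), np.float64(-0.1)), (104.0, np.float64(104.0), np.float64(0.1)), (103.5, np.float64(103.5), np.float64(-0.5)), (103.0, np.float64(103.0), np.float64(0.2)), (102.5, np.float64(102.5), np.float64(-0.0)), (102.0, np.float64(102.1), np.float64(3.4)), (101.5, np.float64(101.8), np.float64(9.2)), (101.0, np.float64(101.3), np.float64(11.6)), (100.5, np.float64(100.7), np.float64(10.0)), (100.0, np.float64(100.1), np.float64(7.4)), (99.5, np.float64(99.5), np.float64(6.3)), (99.0, np.float64(98.9), np.float64(3.4)), (98.5, np.float64(98.4), np.float64(2.5)), (98.0, np.float64(97.9), np.float64(-0.1)), (97.5, np.float64(97.5), np.float64(0.5)), (97.0, np.float64(97.0), np.float64(0.5)), (96.5, np.float64(96.5), np.float64(0.6)), (96.0, np.float64(96.2), np.float64(4.2))] 11.7833
```

The front section snapped: the force peaked at 11.6 N, dropped to zero, then met the firm stop at 96 mm. Now the other three.

```bash
python3 - <<'E'
from h import *
for n in("left","back","right"): press(n)
p=arm.current_ee_pos();arm.move_l(np.r_[p[:2],.3],feed=.2)
arm.move_to([.35,-.35,.3],RT)
I=arm.snapshot("scene")[:,:,::-1];J=arm.snapshot("top")[:,:,::-1]
I=cv2.resize(I[165:335,195:395],(800,600*680//600)[:2] if 0 else (640,544));J=cv2.resize(J[150:340,200:380],(570,600))
cv2.imwrite("pics/s1.png",I);cv2.imwrite("pics/t1.png",J);print(arm.current_t())
E
```

```text
left [(106.5, np.float64(107.0), np.float64(-1.2)), (106.0, np.float64(106.1), np.float64(0.6)), (105.5, np.float64(105.4), np.float64(-1.6)), (105.0, np.float64(105.0), np.float64(-0.6)), (104.5, np.float64(104.5), np.float64(-1.6)), (104.0, np.float64(104.0), np.float64(-1.5)), (103.5, np.float64(103.5), np.float64(-2.4)), (103.0, np.float64(103.0), np.float64(-0.8)), (102.5, np.float64(102.5), np.float64(-1.0)), (102.0, np.float64(102.0), np.float64(-1.2)), (101.5, np.float64(101.6), np.float64(0.9)), (101.0, np.float64(101.2), np.float64(5.6)), (100.5, np.float64(100.9), np.float64(9.0)), (100.0, np.float64(100.3), np.float64(7.5)), (99.5, np.float64(99.8), np.float64(5.9)), (99.0, np.float64(99.2), np.float64(4.1)), (98.5, np.float64(98.6), np.float64(3.1)), (98.0, np.float64(98.0), np.float64(1.2)), (97.5, np.float64(97.4), np.float64(-0.9)), (97.0, np.float64(96.8), np.float64(-1.7)), (96.5, np.float64(96.4), np.float64(-1.2)), (96.0, np.float64(96.2), np.float64(3.3))] 19.1083
back [(106.5, np.float64(107.0), np.float64(-0.9)), (106.0, np.float64(106.0), np.float64(-1.0)), (1
[... 1196 characters left out ...]
3.5), np.float64(0.8)), (103.0, np.float64(103.0), np.float64(0.4)), (102.5, np.float64(102.5), np.float64(-0.3)), (102.0, np.float64(102.0), np.float64(0.3)), (101.5, np.float64(101.7), np.float64(4.5)), (101.0, np.float64(101.3), np.float64(8.8)), (100.5, np.float64(100.9), np.float64(7.7)), (100.0, np.float64(100.3), np.float64(7.3)), (99.5, np.float64(99.8), np.float64(6.1)), (99.0, np.float64(99.2), np.float64(5.2)), (98.5, np.float64(98.6), np.float64(4.6)), (98.0, np.float64(97.9), np.float64(2.0)), (97.5, np.float64(97.2), np.float64(1.1)), (97.0, np.float64(96.9), np.float64(-0.7)), (96.5, np.float64(96.4), np.float64(0.7)), (96.0, np.float64(96.2), np.float64(4.7))] 33.7583
35.7667
```

View pics/s1.png

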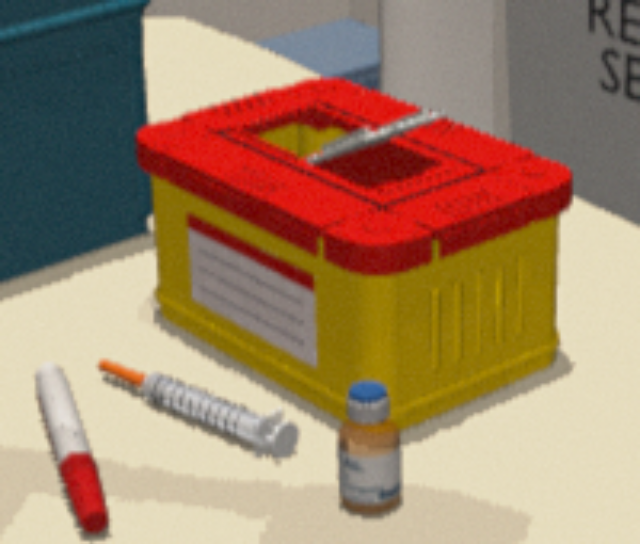

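View pics/t1.png

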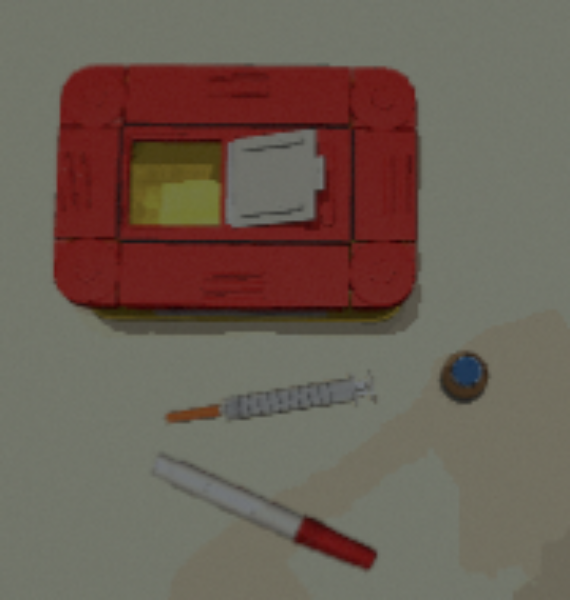

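All four rim sections now lie flush with the corners. In the scene crop the lid outline is level from (140,130) to (570,190), and the hatch is still open near (375,135). The vial, syringe and marker haven't moved.

```bash
python3 -c "
from rig import arm
print(arm.sign_off())"
```

```text
the job is handed in; nothing more can be done
None
```

I handed in the job at about 36 s: all four rim sections clicked shut and lie flush (highest force read about 12 N), the hatch is still open, and the container, vial, syringe and marker show no visible movement.

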